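# Set the polariser lever and hold the lamp switch on a watch-glass viewer

### The arm

A 6-joint arm with a two-finger parallel gripper is mounted at the origin on the work surface. World frame = base frame: x ahead of the robot, y to its left, z up, the work surface at z = 0. Lengths are in m, angles in rad, forces in N, time in s.
With the tool pointing down it reaches from about 0.275 to 0.825 m from the base axis. Payload 4.9 kg.
Tool frame: the origin (TCP) lies midway between the tips of the shut fingers; the grasp point (between the pads) lies 19 mm behind it (bot.grip_depth is the distance from the TCP to the grasp point, in m); z points along the fingers, y is the line along which they close (so a half turn about z gives the same grasp; the last joint's range is limited). The gripper opens to 85 mm and grips with 20 to 120 N. Pads are 22 mm wide; open, the fingers measure 114 mm over their backs; the gripper's body (76 mm by 85 mm) begins 54 mm behind the grasp point. The pads swing forward as they close: fully open they stand 13 mm farther back than shut.
Start: joints at [-1.236, 0.326, -0.193, 1.052, 0, 1.437], TCP at [0.249, -0.491, 0.231] pointing down, gripper open.
Joint ranges: [-2.65, 2.65], [-0.97, 1.79], [-1.3, 1.35], [-1.93, 2.1], [-1.47, 1.37], [-3.14, 3.14]. Speed limits (rad/s): [2.57, 2.57, 3.14, 3.14, 3.14, 3.14].

### API

Orientations are given as a unit quaternion [w, x, y, z].
In Python, from cell import bot gives the robot as it stands. Calls block until the motion is done:
- bot.move_pose(position, orientation): joint-space move of the TCP to a pose.
- bot.move_linear(position, speed=0.15, rotation=None, until_force=None): straight line of the TCP; rotation=None keeps the orientation; speed is the mean speed in m/s. With until_force (N) it stops when the force on the tool has changed by that much, and returns True; else False.
- bot.goto_joints(angles): joint-space move.
- bot.set_gripper(opening, grasp_force=None): opening from 0.0 (shut) to 1.0 (fully open); grasp_force is the grip in N (None keeps the last); returns when the fingers have stopped.
- bot.wait(seconds).
- bot.solve_ik(position, orientation): joint angles nearest the present ones, or None.
- bot.camera(name): name is "side" or "top"; returns the picture (480x640x3 uint8, red, green, blue); there is no depth.
- bot.calibration(name): a dict with "mtx" (3x3 intrinsics, pixels), "extrinsics" (4x4, takes a point from world to camera coordinates). Camera axes: x right, y down, z forward; pixel columns grow to the right and rows downward; lengths in m; the calibration is good to about 2 mm. A picture is of the moment at which its call begins. calibration takes no time and is no camera call.
A pose or a line that the arm cannot do raises bot.PlanningError and nothing moves.
- bot.close_job(): hands the job in; it is judged then, once.
Trained networks look in the newest picture that a camera, given by its name, has taken for a name from the list of things; names that differ only in an ending like _2 or _b are one class to them, and where a whole thing is asked for, a point or a joint stands for the part that bears it (a point fixed in the world has none). Each returns a list of dicts, best first, with "confidence" (0 to 1); they miss things now and then, are a little off and sometimes report something else, mostly with a low value. They report only what shows in the picture. A call takes as long as a camera call. They do not tell look-alikes from the thing itself.
- bot.search_frame(camera, thing): "bbox" ([left, top, width, height] in pixels, round what is visible of it).
Readings, each from a call of its own:
- bot.read_clock(): time.
- bot.read_joint_positions(): joint angles.
- bot.read_joint_vel(): joint speeds.
- bot.read_joint_efforts(): joint torques, N m.
- bot.read_position(): TCP position.
- bot.read_tool_rot(): TCP orientation.
- bot.read_ft_force(): force on the tool from outside, world axes, zero at the start.
- bot.read_moment(): the same for the moment, N m.
- bot.read_gripper_width(): opening from 0.0 (shut) to 1.0 (fully open).
- bot.read_finger_force(): force on a finger pad.
Only numpy, scipy, OpenCV 4.12 (cv2) and the standard library are available. Lean on these libraries where they do the work, as an engineer would, in place of code of your own. Each camera call takes 0.05 s, during which the arm holds its last target. There are 200 camera calls.

### The job

Without gripping or lifting anything, gently push the lever of the viewer's polariser ring around until its pointer lies at the one long mark of the scale and leave it there. Then press the lamp button on the small separate switch fully down, and finish while still holding it down. Leave the watch glass on the viewer's window and the other things on the bench as they are.

Things in the scene. Friction and masses are not known exactly. Their poses are not given: they have to be found in the camera images.
- viewer: Polarising viewer for watch glasses, screwed to the bench: grey round foot 250 mm across and 30 mm high, with a white drum of 68 mm diameter in the middle whose top (the window) is 58 mm above the bench. Origin on the bench under its centre, z up: the vertical axis through it is the axis of the ring and of the scale.
- polarizer: Black ring, 100 mm across, top 64 mm above the bench, with a level black lever 12 mm wide (top at 56 mm) and on it an upright knob, 14 mm in diameter, centre 78 mm from the axis; beyond it a thin pointer slopes to the scale. Turns endlessly either way with 0.8 N at the knob, stays where left; takes at most 20 N of push or squeeze. Origin on the axis at bench height; x along the lever.
- knob_top (a point): Centre of the top of the lever's knob, 96 mm above the bench.
- pointer_tip (a point): Tip of the lever's pointer, 94.5 mm from the axis, 36 mm above the bench.
- scale: Fixed aluminium scale plate of 122 mm radius on the foot, top 33 mm above the bench, with 23 short thin dark marks and one long, broad dark mark, 15 degrees apart all round. Origin on the ring's axis at the plate's underside; its x axis points along the long mark.
- long_mark (a point): Inner end of the long mark (8 mm wide, from 97.5 to 121 mm from the axis; the short ones are 2.5 mm wide and 8 mm long), on top of the scale plate.
- lamp_base: The lamp switch: low black round housing, 52 mm across and 12 mm high, fixed to the bench to the left or the right of the viewer, with one grey push button on top. Origin on the bench under its centre, z up.
- lamp_top (a point): Centre of the top of the lamp button, which is 36 mm in diameter; 22 mm above the bench when up, 16 mm when fully down.
- lamp (a joint): Travel of the lamp button in m: 0 up, 0.006 fully down. A spring returns it; fully down takes 5 N.
- crystal: Domed clear watch glass, 32 mm across and 5.5 mm high, lying loose on the viewer's window. Origin at the centre of its underside.
- stand: Loose black screwdriver stand, 84 mm across, 113 mm high with its six upright screwdrivers, on the other side of the viewer from the lamp switch. Origin at the centre of its underside.
- loupe: Loose black eye loupe, 34 mm across and 28 mm high. Origin at the centre of its underside.
- holder: Loose yellowish movement holder with a brass watch movement on it, 38 mm across and 26 mm high. Origin at the centre of its underside.
Mind the look-alikes: they are no part of the job. What is shaped like the lamp_base but blue or red is not meant.

How it is judged:
By the outcome, as a careful person would: the job done as asked, in the order asked, and still so for the second after the job is handed in, while the arm keeps its last pose, push and grip.
It also fails if it takes over 64 s, if anything falls off the work surface, if the arm or the gripper's body presses on something with over 40 N, if the wrist force passes 120 N, or if a joint passes its speed limit or range.

## Working session

There is one attempt and no reset: what is moved stays moved. The work goes in short steps, each a Python script; the robot and the scene stay as the last script left them, time stands still between calls to the robot, and variables do not carry over. Pictures are saved under pics/ and viewed, at most 10 in all, crops included, and the job is handed in when it is done.

```bash
mkdir -p pics; ls
python3 - <<'E'
from cell import bot
import cv2,numpy as np
for c in("top","side"):
    im=bot.camera(c); cv2.imwrite(f"pics/{c}0.png",im[:,:,::-1])
    k=bot.calibration(c); print(c,np.round(k["mtx"],1).tolist(),np.round(k["extrinsics"],4).tolist())
    for t in["viewer","polarizer","knob_top","pointer_tip","scale","long_mark","lamp_base","lamp_top","crystal","stand","loupe","holder"]:
        print(t,[(np.round(d["bbox"]).tolist(),round(d["confidence"],2)) for d in bot.search_frame(c,t)][:4])
print(bot.read_clock())
E
```

```text
pics
top [[436.4, 0.0, 317.0], [0.0, 436.4, 239.6], [0.0, 0.0, 1.0]] [[0.1187, -0.9929, 0.0039, -0.0572], [-0.9717, -0.117, -0.205, 0.6134], [0.204, 0.0205, -0.9788, 0.6959], [0.0, 0.0, 0.0, 1.0]]
viewer [([283.0, 225.0, 133.0, 112.0], 0.72)]
polarizer [([310.0, 225.0, 68.0, 67.0], 0.66), ([161.0, 256.0, 30.0, 30.0], 0.51)]
knob_top [([312.0, 225.0, 66.0, 65.0], 0.7)]
pointer_tip [([308.0, 224.0, 68.0, 67.0], 0.92)]
scale []
long_mark [([279.0, 200.0, 137.0, 134.0], 0.62), ([199.0, 154.0, 26.0, 22.0], 0.58)]
lamp_base [([161.0, 254.0, 27.0, 32.0], 0.89), ([182.0, 202.0, 26.0, 28.0], 0.67), ([144.0, 311.0, 26.0, 30.0], 0.65)]
lamp_top [([203.0, 153.0, 19.0, 24.0], 0.75), ([162.0, 258.0, 22.0, 22.0], 0.71), ([183.0, 208.0, 24.0, 18.0], 0.59)]
crystal [([347.0, 255.0, 13.0, 16.0], 0.76)]
stand [([435.0, 276.0, 68.0, 48.0], 0.69), ([307.0, 225.0, 69.0, 67.0], 0.62)]
loupe [([455.0, 176.0, 20.0, 15.0], 0.53)]
holder [([202.0, 153.0, 23.0, 23.0], 0.59)]
side [[451.7, 0.0, 320.9], [0.0, 451.7, 236.4], [0.0, 0.0, 1.0]] [[0.9896, -0.1427, 0.0173, -0.6078], [-0.0685, -0.5744, -0.8157, 0.1279],
[... 197 characters left out ...]
[([280.0, 233.0, 60.0, 70.0], 0.89)]
pointer_tip [([278.0, 232.0, 68.0, 72.0], 0.93)]
scale [([232.0, 246.0, 150.0, 108.0], 0.89)]
long_mark [([233.0, 245.0, 153.0, 104.0], 0.55)]
lamp_base [([214.0, 195.0, 21.0, 18.0], 0.9), ([307.0, 197.0, 24.0, 20.0], 0.88), ([261.0, 197.0, 23.0, 16.0], 0.82), ([358.0, 197.0, 18.0, 18.0], 0.62)]
lamp_top [([264.0, 195.0, 16.0, 9.0], 0.53), ([308.0, 199.0, 20.0, 10.0], 0.53), ([213.0, 194.0, 25.0, 13.0], 0.5), ([232.0, 232.0, 157.0, 132.0], 0.46)]
crystal [([296.0, 274.0, 23.0, 8.0], 0.6)]
stand [([264.0, 347.0, 71.0, 112.0], 0.89), ([277.0, 233.0, 64.0, 70.0], 0.3)]
loupe [([451.0, 373.0, 23.0, 35.0], 0.77)]
holder [([360.0, 197.0, 14.0, 18.0], 0.51)]
1.3
```

Run:
```python
import cv2
a=cv2.imread("pics/top0.png")
cv2.imwrite("pics/t1.png",cv2.resize(a[140:360,120:520],None,fx=2,fy=2,interpolation=cv2.INTER_CUBIC))
a=cv2.imread("pics/side0.png")
cv2.imwrite("pics/s1.png",cv2.resize(a[185:385,200:400],None,fx=3,fy=3,interpolation=cv2.INTER_CUBIC))
```

```text
(no output)
```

View pics/t1.png

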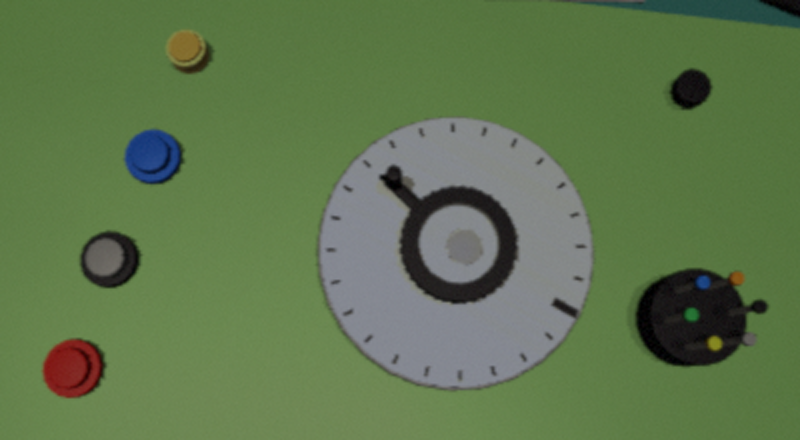

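View pics/s1.png

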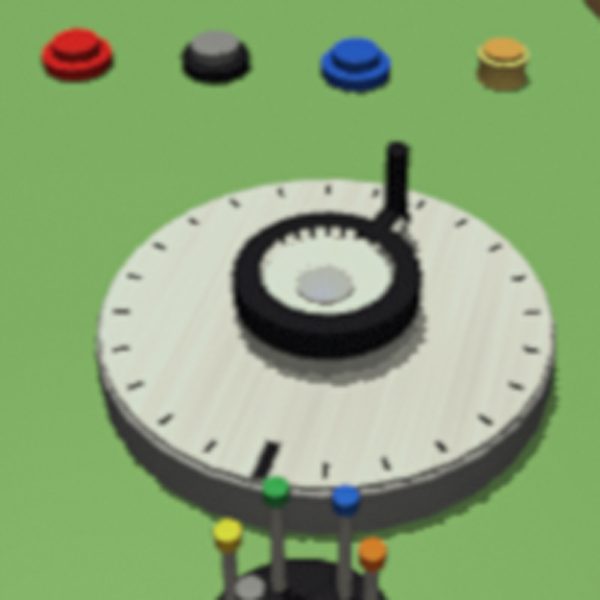

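The top crop shows three lamp-like switches: blue at px (196,218), black with a grey button at (174,269) and red at (156,324). The holder at (213,164) could also be confused with them. By the description the black/grey one is the lamp. The knob is at about (317,226), and the long mark runs from (398,291) to (408,296). The side view agrees.

```bash
cat > h.py <<'E'
from cell import bot
import cv2,numpy as np
from scipy.optimize import least_squares
def back(c,uv,z):
    k=bot.calibration(c);K=np.array(k["mtx"]);E=np.array(k["extrinsics"]);R,t=E[:3,:3],E[:3,3]
    o=-R.T@t; d=R.T@np.linalg.inv(K)@np.array([uv[0],uv[1],1.]); return o+d*(z-o[2])/d[2]
def proj(c,p):
    k=bot.calibration(c);E=np.array(k["extrinsics"]);q=np.array(k["mtx"])@(E[:3,:3]@np.asarray(p)+E[:3,3]); return q[:2]/q[2]
def ortho(c,im,ctr,z,half=.135,n=540):
    "top-down rectified picture of plane z; col -> -y, row -> -x"
    s=np.array([[ctr[0]+half,ctr[1]+half],[ctr[0]+half,ctr[1]-half],[ctr[0]-half,ctr[1]-half],[ctr[0]-half,ctr[1]+half]])
    src=np.float32([proj(c,[*p,z]) for p in s]);dst=np.float32([[0,0],[n,0],[n,n],[0,n]])
    return cv2.warpPerspective(im,cv2.getPerspectiveTransform(src,dst),(n,n),flags=cv2.INTER_CUBIC)
E
cat > m.py <<'E'
from h import *
for c,f in(("top","pics/top0.png"),("side","pics/side0.png")):
    im=cv2.imread(f)
    g=back("top",(120+457/2,140+245/2),.06)[:2] if c=="top" else ctr
    o=ortho(c,im,g,.033); gr=cv2.cvtColor(o,cv2.COLOR_BGR2GRAY)
    loc=cv2.blur(gr,(61,61)); m=((gr<loc*.8)).astype(np.uint8)
    yy,xx=np.mgrid[:540,:540]; rr=np.hypot(xx-270,yy-270)*.0005; m[(rr<.09)|(rr>.1235)]=0
    n,l,st,ce=cv2.connectedComponentsWithStats(m)
    w=np.array([[g[0]-(q[1]-270)*.0005,g[1]-(q[0]-270)*.0005] for q in ce]);a=st[:,4]
    s=np.array([i for i in range(1,n) if 30<a[i]<220])
    r=least_squares(lambda p:np.hypot(*(w[s]-p[:2]).T)-p[2],[*g,.115],loss="soft_l1",f_scale=.001)
    ctr=r.x[:2]; print(c,"centre",r.x,len(s),"rms",np.std(r.fun))
    for i in range(1,n):
        if a[i]>=30: d=w[i]-ctr; print(a[i],round(np.hypot(*d),4),round(np.degrees(np.arctan2(d[1],d[0])),1))
    if c=="top": print("knob",back(c,(120+394/2,140+172/2),.096),"lamp",back(c,(120+105/2,140+257/2),.022))
    else: print("knob",back(c,(200+397/3,185+149/3),.096),"lamp",back(c,(200+217/3,185+43/3),.022),"stand top~",back(c,(200+300/3,185+580/3),.05))
E
python3 m.py
```

```text
top centre [ 0.58337462 -0.04268468  0.11311421] 34 rms 0.005101958468883761
98 0.1135 7.4
97 0.1137 -7.4
98 0.1136 -22.1
89 0.1134 22.2
95 0.1133 36.9
91 0.1132 -36.8
97 0.1136 -51.7
92 0.1127 52.0
472 0.0927 46.7
94 0.1125 -66.5
113 0.1122 66.8
98 0.112 -81.4
101 0.1116 81.7
99 0.1115 -96.4
92 0.1118 96.7
783 0.1092 -111.4
65 0.1229 109.8
86 0.111 111.8
35 0.123 115.0
32 0.1232 118.7
110 0.1105 127.1
89 0.1109 -126.5
99 0.1228 127.8
189 0.1221 -132.9
95 0.1228 134.9
91 0.1103 142.1
91 0.1108 -141.7
781 0.1196 160.7
104 0.1104 -156.8
46 0.1219 -144.5
98 0.1104 157.5
77 0.1225 -150.5
89 0.1096 172.7
90 0.1097 -172.1
82 0.122 -159.1
50 0.1226 -165.1
117 0.1213 -173.8
knob [0.63230996 0.01831695 0.096     ] lamp [0.54026098 0.2704966  0.022     ]
side centre [ 0.58695945 -0.04287647  0.11183063] 21 rms 0.00035018237810314205
116 0.1114 7.6
96 0.1119 -7.3
109 0.1118 22.6
117 0.1116 -22.5
94 0.112 -37.3
109 0.1118 37.7
96 0.1123 -52.4
1900 0.1047 59.9
98 0.1121 -67.3
103 0.1111 82.7
86 0.1118 -82.3
91 0.1115 -97.3
80 0.1121 97.7
747 0.1098 -112.3
97 0.1121 112.7
91 0.1117 -127.3
90 0.1123 127.8
111 0.1119 142.6
96 0.1122 -142.3
94 0.1118 -157.4
94 0.1122 157.6
134 0.1111 172.6
98 0.1114 -172.3
542 0.1245 -162.8
knob [0.63409962 0.01567524 0.096     ] lamp [0.54482034 0.26784499 0.022     ] stand top~ [ 0.55344919 -0.22888784  0.05      ]
```

```bash
cat >> h.py <<'E'
from scipy.spatial.transform import Rotation as Rn
C=np.array([.586,-.0428]); TGT=-112.4
def pose(th,d=.018,z=.070,s=1):
    t=np.radians(th);er=np.array([np.cos(t),np.sin(t)]);et=np.array([-er[1],er[0]])
    x=s*np.array([*et,0]);zz=np.array([0,0,-1.]);R=np.c_[x,np.cross(zz,x),zz]
    q=Rn.from_matrix(R).as_quat(); return np.array([*(C+.078*er+d*et),z]),q[[3,0,1,2]]
E
python3 - <<'E'
from h import *
for s in(1,-1):
    print(s,[None if (j:=bot.solve_ik(*pose(th,z=.07,s=s))) is None else round(float(j[5]),2) for th in(62,30,0,-30,-60,-90,-105,-114)])
t=cv2.imread("pics/top0.png");a=proj("top",[.5425,.269,.022]);print(a)
u=[int(v) for v in a];cv2.circle(t,u,1,(0,255,255),-1)
cv2.imwrite("pics/lampcrop.png",cv2.resize(t[u[1]-40:u[1]+40,u[0]-50:u[0]+50],None,fx=4,fy=4))
E
```

```text
1 [0.42, 0.95, 1.42, 1.88, 2.35, 2.82, 3.07, -3.06]
-1 [-2.72, -2.19, -1.72, -1.26, -0.79, -0.32, -0.07, 0.08]
[173.54494663 267.38001802]
```

View pics/lampcrop.png

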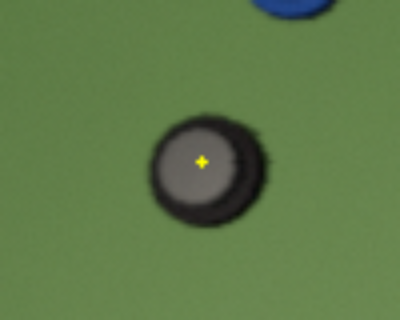

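The crop confirms the black housing with the grey button, and the estimate sits about on its centre. Now I'll push the lever round to 8° short of the mark.

Run:
```python
from h import *
bot.set_gripper(0.0)
bot.move_pose(*pose(64,z=.2,s=-1))
p,q=pose(64,s=-1); print("down hit",bot.move_linear(p,speed=.15,until_force=8))
f0=np.array(bot.read_ft_force()); print(bot.read_clock())
for th in np.append(np.arange(56,TGT+9,-8),TGT+8):
    p,q=pose(th,s=-1); bot.move_linear(p,speed=.06,rotation=q)
    if th%3<1: print(round(th),np.round(np.array(bot.read_ft_force())-f0,1))
p,q=pose(th,d=.03,s=-1); bot.move_linear(p,speed=.08)
bot.move_linear([p[0],p[1],.25],speed=.2)
print(bot.read_clock())
cv2.imwrite("pics/side1.png",bot.camera("side")[:,:,::-1]); cv2.imwrite("pics/top1.png",bot.camera("top")[:,:,::-1])
a=cv2.imread("pics/side1.png")[185:385,200:400];b=cv2.imread("pics/top1.png")[190:350,270:430]
cv2.imwrite("pics/v1.png",np.hstack([cv2.resize(a,(400,400),interpolation=2),cv2.resize(b,(400,400),interpolation=2)]))
```

```text
down hit False
6.5667
48 [-0.9  0.8 -1.2]
24 [-1.2  1.8 -0.3]
0 [-1.3  0.6 -0.1]
-24 [-2.   0.4 -0.1]
-48 [-1.7  0.4 -0.4]
-72 [-1.3  0.9 -1.2]
-96 [-2.   0.9 -0.1]
-104 [-0.8 -0.3 -0.5]
14.925
```

View pics/v1.png

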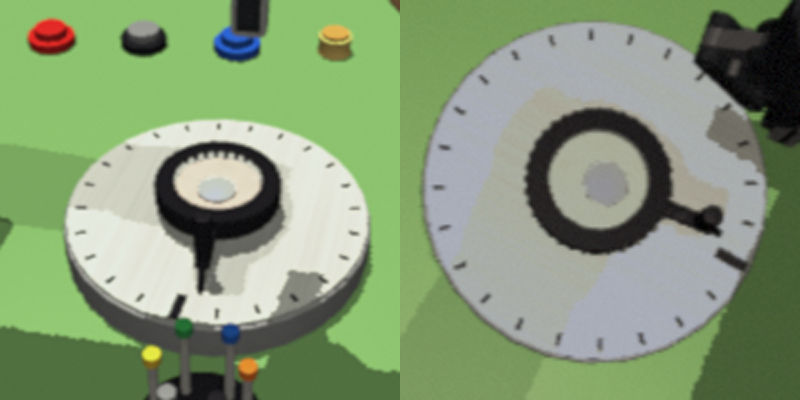

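The lever has moved and its pointer tip is at side px (301.5,330) and top px (397.6,283), a few degrees short of the long mark. I'll measure the residual in both views and finish the push.

Run:
```python
from h import *
# each view has its own fitted centre, marks at same view's angle
for c,uv,ctr,mk in(("side",(301.5,330),(.58696,-.04288),(-112.3)),("top",(397.6,283.2),(.5853,-.0427),-112.2)):
    d=back(c,uv,.036)[:2]-ctr; print(c,np.hypot(*d),np.degrees(np.arctan2(d[1],d[0])))
# mark angle from top with corrected centre
d=np.array([.58337,-.04268])+.1092*np.array([np.cos(np.radians(-111.4)),np.sin(np.radians(-111.4))])-[.5853,-.0427]
print("top mark",np.degrees(np.arctan2(d[1],d[0])))
```

```text
side 0.09392805915804874 -103.18961719961183
top 0.09475792895201783 -105.18216807196893
top mark -112.34066725675505
```

Run:
```python
from h import *
p,q=pose(TGT+8,d=.03,s=-1); bot.move_linear(p,speed=.2)
for th in(TGT+8,TGT+4,TGT):
    p,q=pose(th,s=-1); bot.move_linear(p,speed=.05,rotation=q)
bot.wait(.2); print(p[:2]-np.array(bot.read_position())[:2])
p,q=pose(TGT,d=.03,s=-1); bot.move_linear(p,speed=.06)
bot.move_linear([p[0],p[1],.25],speed=.2)
bot.move_pose([.5425,.269,.12],q)
print(bot.read_clock())
cv2.imwrite("pics/side2.png",bot.camera("side")[:,:,::-1]); cv2.imwrite("pics/top2.png",bot.camera("top")[:,:,::-1])
a=cv2.imread("pics/side2.png")[285:365,260:340];b=cv2.imread("pics/top2.png")[240:320,350:430]
cv2.imwrite("pics/v2.png",np.hstack([cv2.resize(a,(400,400),interpolation=2),cv2.resize(b,(400,400),interpolation=2)]))
cv2.imwrite("pics/v3.png",cv2.imread("pics/side2.png"))
```

```text
[-1.98058376e-04  2.51079090e-05]
20.125
```

View pics/v2.png

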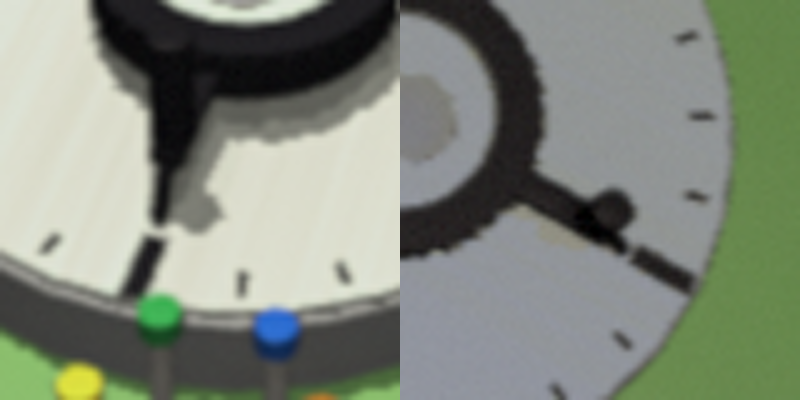

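View pics/v3.png

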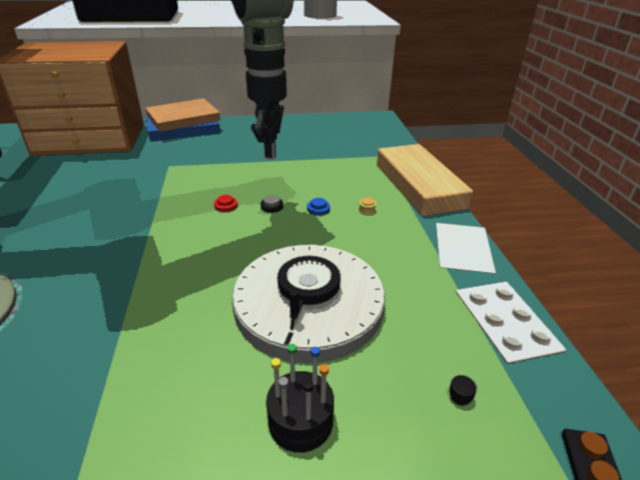

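In the close crops the pointer tip (side 160,222; top 626,250) lies on the extended centreline of the long mark. The crystal, stand and loupe haven't moved. The gripper is above the black/grey switch, so I'll press.

Run:
```python
from h import *
f0=np.array(bot.read_ft_force())
bot.move_linear([.5425,.269,.035],speed=.12)
h=bot.move_linear([.5425,.269,.012],speed=.02,until_force=14)
bot.wait(.6); print(h,bot.read_position(),np.array(bot.read_ft_force())-f0,bot.read_clock())
```

```text
True [0.54242746 0.26896944 0.01601438] [-2.05282625 -0.39691248  8.23836623] 22.6
```

Run:
```python
from h import *
h=bot.move_linear([.5425,.269,.0135],speed=.01,until_force=8)
bot.wait(.6); print(h,bot.read_position(),bot.read_ft_force(),bot.read_clock())
cv2.imwrite("pics/side3.png",cv2.resize(cv2.cvtColor(bot.camera("side"),4)[170:370,200:400],None,fx=3,fy=3))
```

```text
True [0.54246614 0.26899537 0.01604468] [-1.5232925  -0.69255423  6.27476913] 23.4083
```

View pics/side3.png

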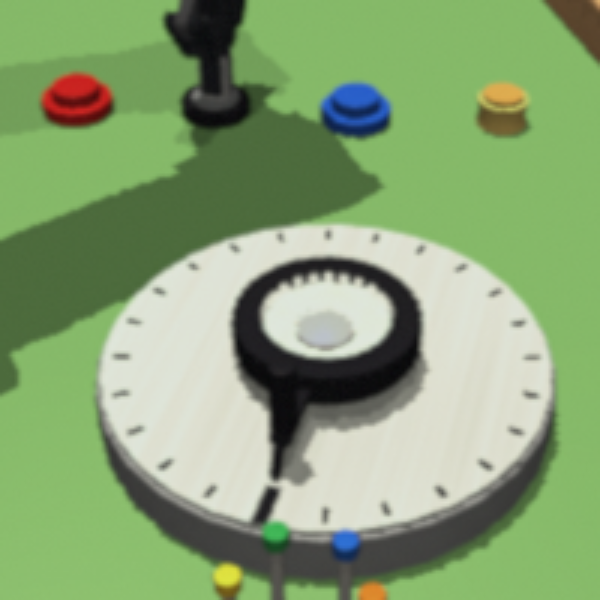

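The button is at the down stop, but the holding force is slim, so I'll add a small margin and then hand in.

Run:
```python
from h import *
for z in np.arange(.0158,.0138,-.0003):
    bot.move_linear([.5425,.269,z],speed=.01); bot.wait(.3)
    f=bot.read_ft_force()[2]; print(round(z,4),bot.read_position()[2],f)
    if f>11: break
bot.wait(.5); print(bot.read_ft_force(),bot.read_position()[2],bot.read_clock())
if 8<bot.read_ft_force()[2]<35: print(bot.close_job())
```

```text
0.0158 0.016065649007916 5.39778064279382
0.0155 0.01602908221333423 7.203566918769664
0.0152 0.015987171787948316 10.156987846114987
0.0149 0.01592295026553677 11.975194593201678
[-3.29819252 -1.14840107 12.41516206] 0.015940485994191424 26.1583
the job is handed in; nothing more can be done
None
```

The polariser pointer is at the long mark, the lamp button (black housing, grey button) is held fully down with about 12 N, and the job was handed in at about 26 s; no verdict came back.

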